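Find the rough alloy puck by its drag on the stone plate

TASK

Two silver-grey metal pucks stand on the near half of the dark stone plate; one is polished underneath and one is still rough, and you tell them apart by how hard they drag. Slide each of them away from you over the plate, without lifting it, until it lies wholly beyond the white line; then set the rough one down, without dropping it, in the middle of the small sloping steel stand, where the polished one would slip, and leave the polished one standing on the plate beyond the line.

Things in the scene. Friction and masses are not known exactly. Their poses are not given: they have to be found in the camera images.
- puck_1: silver-grey metal puck, 58 mm across up to 34 mm height, then a 52 mm step to 40 mm; 0.9 kg. Origin: centre of underside, z up. Starts on the plate's near half. Looks like the other; names say nothing. Pushed low at 0.02 m/s the polished one drags with 0.7 N, the rough one with 5 N or more; a faster first touch jolts up to 4 N with either. Under 0.06 m/s neither tips nor coasts over 10 mm.
- puck_2: silver-grey metal puck, 58 mm across up to 34 mm height, then a 52 mm step to 40 mm; 0.9 kg. Origin: centre of underside, z up. Starts on the plate's near half. Looks like the other; names say nothing. Pushed low at 0.02 m/s the polished one drags with 0.7 N, the rough one with 5 N or more; a faster first touch jolts up to 4 N with either. Under 0.06 m/s neither tips nor coasts over 10 mm.
- plate: flat dark stone plate, 280 x 280 mm, fixed. Origin: centre of its underside, on the worktop; its top is 12 mm higher. x points away from the robot (within about 7 degrees), y left, z up. A thin flush white line runs across it at x = 0; a stop strip, 8 mm higher than the top, lines the far edge (x = 128 to 140 mm). Near half: negative x.
- stand_seat (a point): centre of the smooth steel face of the sloping stand, 30 mm above the worktop. The stand is fixed, left or right of the plate (a green bowl, 64 mm high, on the other side). Face 130 mm long (x) by 110 mm wide (y), falling 12 degrees toward -x, with a lip 7 mm high on its low edge. Axes: the stand's, level, x away from the robot within 15 degrees. The rough puck stays where set; the polished one slides to the lip.
Mind the look-alikes: they are no part of the job. What is shaped like the puck_2 but purple is not meant.

How it is judged:
On the way:
1. both pucks have been slid over the plate beyond the white line (x of puck_1 in the frame of plate between 0.02 and 0.14 m and z of puck_1 in the frame of plate between 0.008 and 0.016 m and y of puck_1 in the frame of plate between -0.13 and 0.13 m and x of puck_2 in the frame of plate between 0.02 and 0.14 m and z of puck_2 in the frame of plate between 0.008 and 0.016 m and y of puck_2 in the frame of plate between -0.13 and 0.13 m), for 0.2 s.
At the end, for the whole second after the job is handed in: The rough puck rests flat on the stand's sloping face, the centre of its underside within 20 mm of the face's centre (a polished puck slips farther); the polished puck stands upright on the plate, its centre at least 20 mm beyond the white line. Both are at rest and released (((distance between puck_1 and stand_seat below 0.02 m and angle between puck_1's own z axis and vertical between 0.1 and 0.35 rad and linear speed of each of puck_1, puck_2 below 0.02 m/s and x of puck_2 in the frame of plate between 0.02 and 0.14 m and z of puck_2 in the frame of plate between 0.008 and 0.016 m and y of puck_2 in the frame of plate between -0.13 and 0.13 m and angle between puck_2's own z axis and vertical below 0.17 rad) or (distance between puck_2 and stand_seat below 0.02 m and angle between puck_2's own z axis and vertical between 0.1 and 0.35 rad and linear speed of each of puck_2, puck_1 below 0.02 m/s and x of puck_1 in the frame of plate between 0.02 and 0.14 m and z of puck_1 in the frame of plate between 0.008 and 0.016 m and y of puck_1 in the frame of plate between -0.13 and 0.13 m and angle between puck_1's own z axis and vertical below 0.17 rad))); the robot touches nothing.
It fails at once if a puck is lifted off the plate before it has been slid (more than 12 mm up while within 50 mm of where it started) ((z of puck_1 in the frame of plate above 0.024 m and distance of puck_1 from where it was at the start of the episode below 0.05 m) or (z of puck_2 in the frame of plate above 0.024 m and distance of puck_2 from where it was at the start of the episode below 0.05 m)).
It fails at once if a puck is dropped onto the stand (hits it at more than 0.7 m/s, a fall of about 25 mm) ((distance between puck_1 and stand_seat below 0.03 m and linear speed of puck_1 above 0.7 m/s) or (distance between puck_2 and stand_seat below 0.03 m and linear speed of puck_2 above 0.7 m/s)).
It also fails if it takes over 61 s, if anything falls off the work surface, if the arm or the gripper's body presses on something with over 40 N, if the wrist force passes 120 N, or if a joint passes its speed limit or range.

ROBOT

A 6-joint arm with a two-finger parallel gripper is mounted at the origin on a cart in front of the work surface, level with it; the furniture and walls round the work are solid. World frame = base frame: x ahead of the robot, y to its left, z up, the work surface at z = 0. Lengths are in m, angles in rad, forces in N, time in s.
With the tool pointing down it reaches from about 0.3 to 0.775 m from the base axis. Payload 14.6 kg.
Tool frame: the origin (TCP) lies between the finger pads; the fingertips stand 8 mm ahead of it and the grasp point (between the pads) lies 11 mm behind it; x points along the fingers, y is the direction in which the jaws open and shut, and the axes are right-handed (so a half turn about x gives the same grasp; the last joint's range is limited). The gripper opens to 94 mm and grips with 3 to 60 N. Pads are 16 mm wide; open, the fingers measure 119 mm over their backs; the gripper's body (75 mm by 177 mm) begins 78 mm behind the grasp point.
Start: joints at [-1.237, 0.3, 1.521, -0, 1.321, -0.067], TCP at [0.215, -0.506, 0.213] pointing down, gripper open.
Joint ranges: [-3.03, 3.03], [-0.79, 2.21], [0.23, 2.52], [-1.04, 4.18], [0, 3.07], [-2.55, 2.55]. Speed limits (rad/s): [2.22, 2.22, 2.57, 3.14, 3.14, 3.14].

INTERFACE

Orientations are given as [roll, pitch, yaw] about the fixed x, y, z axes, in that order (R = Rz(yaw) Ry(pitch) Rx(roll)).
In Python, from station import ctrl gives the robot as it stands.
- The arm moves only by the shell command python3 -m creep 'ROWS' [FORCE]. ROWS is a JSON object of lists of equal length, an entry for each row: "hand": the closure, from -1 (fully open) to 1 (shut); "slide": the shift along the tool's x, y, z in m, a list of three; "spin": the turn about the tool's x in degrees. A call has 1 to 12 rows; each row is the pose to reach, as a shift and turn from the pose commanded when the call began, along the tool's axes at that moment; what a row does not reach only later rows make up. A row lasts 1/12 s, in which the tool goes at most 41.7 mm and 7.16 degrees, less where a joint would pass 70% of its speed; a pose out of reach is approached as far as the arm can. A call with a gripper value outside its range is refused whole. The fingers move at their own pace and stop on an object; FORCE is the grip in N (left out, the last holds). Time passes only in rows, so rows that repeat a pose let the fingers close. It gives the time, the measured TCP pose, the force and the opening at its end, in the units of the state.
- ctrl.get_obs(): the state, without advancing time (a new reading comes with each control period).
- ctrl.camera(name): name is "scene" or "side" or "wrist"; returns the picture (384x512x3 uint8, red, green, blue); there is no depth.
- ctrl.calibration(name): a dict with "K" (3x3 intrinsics, pixels), "k1" (the pictures are not rectified: a ray, as slopes to the right and down, at radius r is drawn at 1 + k1 r^2 times it, then the intrinsics apply), "R" (3x3) and "t" (3): a world point X has camera coordinates R X + t. Camera axes: x right, y down, z forward; pixel columns grow to the right and rows downward; lengths in m; the calibration is good to about 2 mm. A picture is of the moment at which its call begins: read the wrist's pose just before it. calibration takes no time and is no camera call; for the wrist camera it gives the pose at the moment of the call.
- ctrl.hand_in(): hands the job in, once; it reports no verdict.
The state is a dict: "time_s": time; "qpos": joint angles; "joint_vel": joint speeds; "tau": joint torques, N m; "ee_pos": TCP position; "eef_rot": TCP orientation; "force": force on the tool from outside, world axes, zero at the start; "moment": the same for the moment, N m; "grip_width": finger opening in m.
Only numpy, scipy, OpenCV 4.12 (cv2) and the standard library are available. Lean on these libraries where they do the work, as an engineer would, in place of code of your own. Each camera call takes 0.05 s, during which the arm holds its last target.

## Working session

There is one attempt and no reset: what is moved stays moved. The work goes in short steps, Python scripts to look and compute and a shell command to move; the robot and the scene stay as the last step left them, time stands still between calls to the robot, and variables do not carry over. Pictures are saved under pics/ and viewed, and the job is handed in when it is done.

```bash
mkdir -p pics; ls; cat > h.py <<'E'
import numpy as np,cv2
from station import ctrl
def snap(name,fn):
    c=ctrl.calibration(name); im=ctrl.camera(name); cv2.imwrite('pics/'+fn,im[:,:,::-1]); return c,im
def proj(c,X):
    p=np.asarray(c['R'])@np.asarray(X)+np.asarray(c['t']); s=p[:2]/p[2]; s=s*(1+c['k1']*(s@s)); K=np.asarray(c['K']); return K[:2,:2]@s+K[:2,2]
def unproj(c,uv,z):
    K=np.asarray(c['K']); R=np.asarray(c['R']); t=np.asarray(c['t'])
    d=np.linalg.solve(K[:2,:2],np.asarray(uv,float)-K[:2,2]); s=d.copy()
    for _ in range(30): s=d/(1+c['k1']*(s@s))
    o=-R.T@t; r=R.T@np.array([s[0],s[1],1]); return o+r*(z-o[2])/r[2]
E
python3 - <<'E'
from h import *
o=ctrl.get_obs(); print({k:np.round(v,3) for k,v in o.items()})
for n in('scene','side','wrist'):
    c,_=snap(n,n+'0.png'); print(n,-np.array(c['R']).T@c['t'])
E
```

```text
pics
{'time_s': np.float64(0.0), 'qpos': array([-1.237,  0.3  ,  1.522, -0.   ,  1.321, -0.067]), 'joint_vel': array([-0.001,  0.002, -0.   ,  0.001,  0.002,  0.   ]), 'tau': array([ 1.0000e-03, -5.3181e+01, -3.5273e+01,  7.1000e-02,  2.4000e-02,
       -0.0000e+00]), 'ee_pos': array([ 0.215, -0.506,  0.213]), 'eef_rot': array([-1.627,  1.57 ,  1.915]), 'force': array([ 0.361,  0.418, -0.168]), 'moment': array([-0.002, -0.013,  0.013]), 'grip_width': np.float64(0.094)}
scene [-0.28130286  0.56259961  0.64501286]
side [0.20149662 1.03186338 0.75578256]
wrist [ 0.29171756 -0.47307081  0.38458254]
```

View pics/scene0.png

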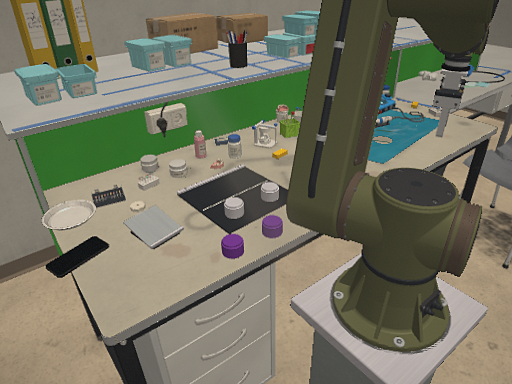

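View pics/side0.png

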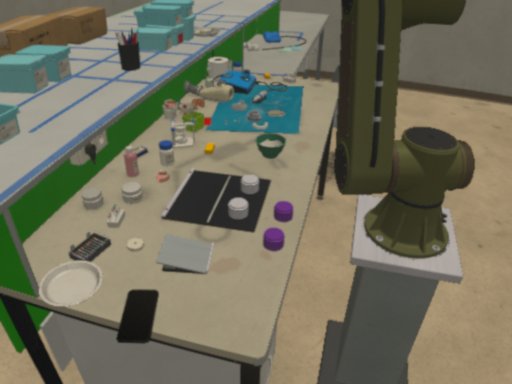

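View pics/wrist0.png

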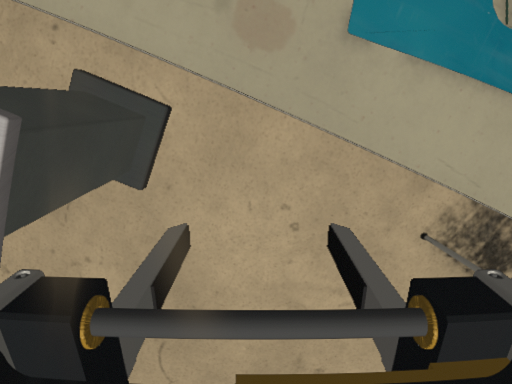

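The scene and side views show the plate with both silver pucks on its near half (side about 250,184 and 238,209). The stand is to the left (185,253), the bowl to the right, and the purple pucks nearer the robot. I'll enlarge these.

```bash
python3 - <<'E'
import cv2
a=cv2.imread('pics/side0.png')[160:280,145:305]; cv2.imwrite('pics/side0c.png',cv2.resize(a,None,fx=5,fy=5,interpolation=cv2.INTER_CUBIC))
a=cv2.imread('pics/scene0.png')[155:265,115:305]; cv2.imwrite('pics/scene0c.png',cv2.resize(a,None,fx=4,fy=4,interpolation=cv2.INTER_CUBIC))
E
```

```text
(no output)
```

View pics/side0c.png

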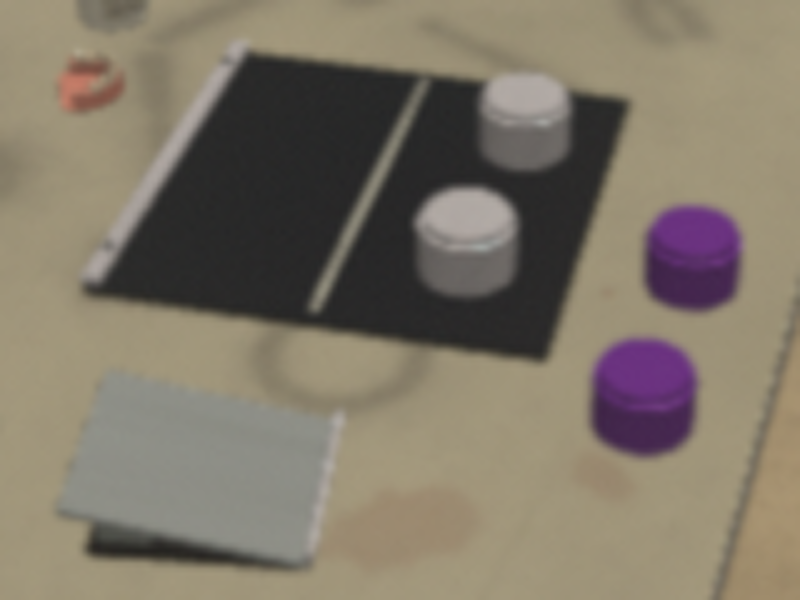

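View pics/scene0c.png

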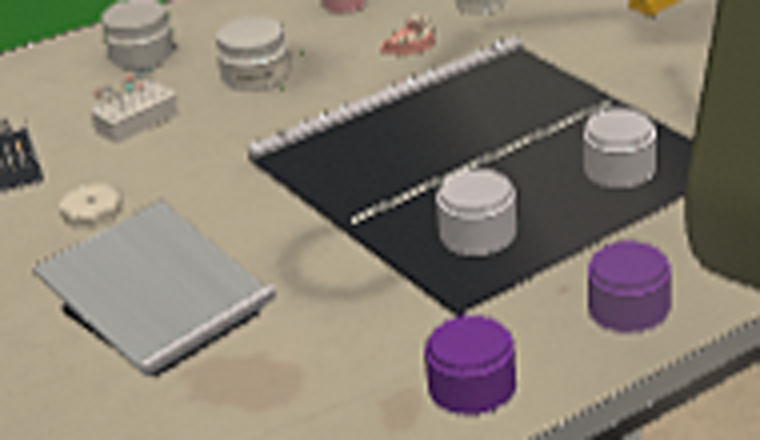

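```bash
python3 - <<'E'
from h import *
s=ctrl.calibration('side'); c=ctrl.calibration('scene')
S=lambda x,y,z:np.round(unproj(s,(x/5-.4+145,y/5-.4+160),z),4)
C=lambda x,y,z:np.round(unproj(c,(x/4-.4+115,y/4-.4+155),z),4)
print('A',S(525,95,.052),C(620,128,.052))
print('B',S(467,213,.052),C(477,190,.052))
print('purple',S(693,232,.04),S(645,366,.04),C(630,263,.04),C(471,338,.04))
print('line side',S(424,80,.012),S(315,310,.012)); print('line scene',C(605,105,.012),C(353,220,.012))
print('plate near corners',S(628,100,.012),S(546,358,.012),C(460,314,.012))
print('plate far L',S(88,290,.012),S(240,48,.02),C(250,155,.012),C(520,42,.02))
zh=.03+.065*np.sin(np.radians(12)); zl=.03-.065*np.sin(np.radians(12))
print('stand hi',S(115,372,zh),S(62,512,zh),C(160,202,zh),C(36,268,zh))
print('stand lo lip',S(340,412,zl+.007),S(308,565,zl),C(272,290,zl+.007),C(148,368,zl+.003))
E
```

```text
A [ 0.4928 -0.0578  0.052 ] [ 0.4912 -0.0607  0.052 ]
B [0.4905 0.0772 0.052 ] [0.4894 0.0745 0.052 ]
purple [0.3626 0.0415 0.04  ] [0.3623 0.1704 0.04  ] [0.3623 0.0353 0.04  ] [0.3639 0.1661 0.04  ]
line side [ 0.58   -0.1184  0.012 ] [0.5629 0.1412 0.012 ]
line scene [ 0.5809 -0.1169  0.012 ] [0.567  0.1375 0.012 ]
plate near corners [ 0.4415 -0.1336  0.012 ] [0.4236 0.1455 0.012 ] [0.4202 0.1389 0.012 ]
plate far L [0.697  0.1618 0.012 ] [ 0.7099 -0.1095  0.02  ] [0.7019 0.1549 0.012 ] [ 0.7083 -0.1204  0.02  ]
stand hi [0.6312 0.2603 0.0435] [0.6111 0.367  0.0435] [0.6362 0.2576 0.0435] [0.614  0.3604 0.0435]
stand lo lip [0.5139 0.2346 0.0235] [0.4932 0.341  0.0165] [0.5126 0.2331 0.0235] [0.4934 0.3349 0.0195]
```

```bash
cat >> h.py <<'E'
from scipy.spatial.transform import Rotation as Ro
def tool():
    o=ctrl.get_obs(); return np.array(o['ee_pos']),Ro.from_euler('xyz',o['eef_rot']).as_matrix(),o
def plan(target,jaw_deg):
    p,R,o=tool(); d=R.T@(np.array(target)-p)
    cur=R[:,1]; 
    for k in(0,180):
        a=np.radians(jaw_deg+k); w=R.T@np.array([np.cos(a),np.sin(a),0]); print('spin',np.round(np.degrees(np.arctan2(w[2],w[1])),1))
    print('p',p.round(4),'slide',d.round(4),'q',np.round(o['qpos'],2),'jaw',np.degrees(np.arctan2(cur[1],cur[0])).round(1),'F',np.round(o['force'],2),'w',round(float(o['grip_width']),4),'t',round(float(o['time_s']),2))
E
python3 - <<'E'
from h import *
print(tool()[1].round(3)); plan([.492,-.059,.11],3.7)
E
```

```text
[[-0.     0.39  -0.921]
 [ 0.001 -0.921 -0.39 ]
 [-1.    -0.001 -0.   ]]
spin -70.7
spin 109.3
p [ 0.2145 -0.5062  0.213 ] slide [ 0.1033 -0.3034 -0.43  ] q [-1.24  0.3   1.52 -0.    1.32 -0.07] jaw -67.0 F [-0.11  0.16 -0.38] w 0.0942 t 0.15
```

```bash
python3 -m creep '{"hand":[-1,-1,-1,-1,-1,-1,-1,-1,-1,-1,-1,-1],"slide":[[0.03,-0.3,-0.43],[0.03,-0.3,-0.43],[0.03,-0.3,-0.43],[0.03,-0.3,-0.43],[0.03,-0.3,-0.43],[0.03,-0.3,-0.43],[0.03,-0.3,-0.43],[0.03,-0.3,-0.43],[0.03,-0.3,-0.43],[0.03,-0.3,-0.43],[0.03,-0.3,-0.43],[0.03,-0.3,-0.43]],"spin":[-7,-14,-21,-28,-35,-42,-49,-56,-63,-70,-70.7,-70.7]}' 20; python3 - <<'E'
from h import *
plan([.492,-.059,.11],3.7)
E
```

```text
time_s: 1.15
ee_pos: [0.4807, -0.0816, 0.1848]
eef_rot: [0.913, 1.571, -0.592]
force: [0.8, -0.6, -0.1]
grip_width: 0.094
spin 0.1
spin -179.9
p [ 0.4807 -0.0816  0.1848] slide [ 0.0748  0.0127 -0.0218] q [-0.24  0.19  1.73 -0.    1.22 -0.31] jaw 3.8 F [ 0.84 -0.62 -0.13] w 0.094 t 1.15
```

```bash
python3 - <<'E'
from h import *
c,im=snap('wrist','w1.png'); cv2.imwrite('pics/w1b.png',cv2.resize(im[:,:,::-1],(800,600)))
print(proj(c,[.492,-.059,.052]),proj(c,[.49,.076,.052]))
E
```

```text
[270.82441644 167.35754759] [279.51679226  29.89502653]
```

View pics/w1b.png

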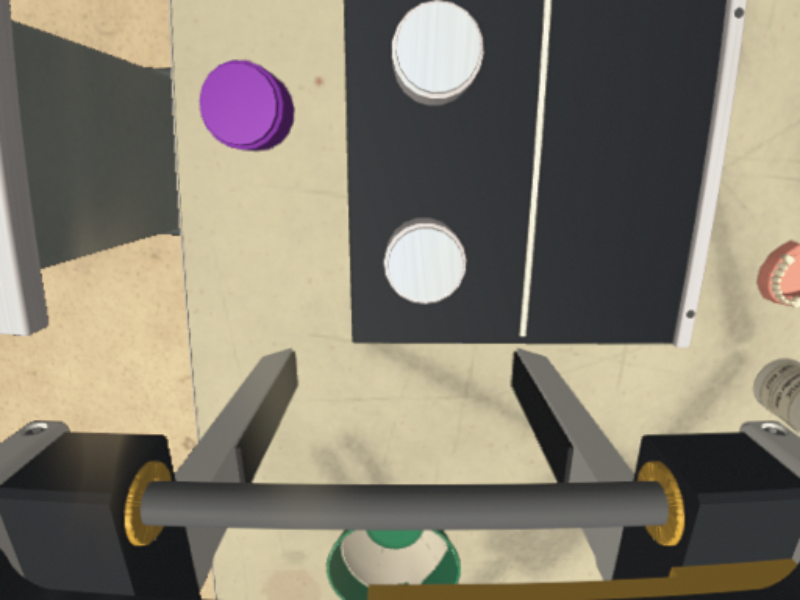

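Wrist view: puck tops at about (425,262) and (437,48), the line from (548,0) to (522,335), and the near right plate corner at (353,342).

```bash
python3 - <<'E'
from h import *
c=ctrl.calibration('wrist')
f=lambda x,y,z:unproj(c,(x/1.5625-.3,y/1.5625-.3),z).round(4)
A=f(425,262,.052);B=f(437,48,.052);l1=f(548,5,.012);l2=f(522,335,.012);r=f(353,342,.012);fr=f(688,345,.02)
yaw=np.arctan2(-(l1-l2)[0],(l1-l2)[1]);print(A,B,l1,l2,r,fr,np.degrees(yaw))
X=np.array([np.cos(yaw),np.sin(yaw)]);Y=np.array([-X[1],X[0]])
O=l2[:2]+Y*(-(r[:2]-l2[:2])@Y+.14); print('O',O)
for P in(A,B): print((P[:2]-O)@X,(P[:2]-O)@Y)
plan([*A[:2],.08],np.degrees(yaw))
E
```

```text
[ 0.4954 -0.0537  0.052 ] [0.492  0.0806 0.052 ] [0.568  0.1241 0.012 ] [ 0.5821 -0.1168  0.012 ] [ 0.4443 -0.1323  0.012 ] [ 0.72   -0.1139  0.02  ] 3.349729526655233
O [0.57348607 0.03036992]
-0.08286490598581353 -0.07936367615605473
-0.07841187952768647 0.054905533104159576
spin 0.5
spin -179.5
p [ 0.4832 -0.0767  0.1843] slide [ 0.1043  0.0137 -0.0219] q [-0.23  0.19  1.73  0.    1.22 -0.3 ] jaw 3.9 F [ 0.5   2.96 -1.82] w 0.094 t 1.2
```

```bash
python3 -m creep '{"hand":[-1,-1,-1,-1,-1],"slide":[[0.04,0.01,-0.017],[0.08,0.01,-0.017],[0.094,0.01,-0.017],[0.094,0.01,-0.017],[0.094,0.01,-0.017]],"spin":[0,0.5,0.5,0.5,0.5]}'; python3 - <<'E'
from h import *
plan([.4925,-.0587,.024],3.4)
E
```

```text
time_s: 1.62
ee_pos: [0.4889, -0.0661, 0.0909]
eef_rot: [-1.852, 1.57, 2.915]
force: [0.8, 0.9, -0.3]
grip_width: 0.094
spin -0.2
spin 179.8
p [ 0.4889 -0.0661  0.0909] slide [ 0.0669  0.0041 -0.0072] q [-0.21  0.32  1.81  0.    1.02 -0.26] jaw 3.2 F [ 0.82  0.91 -0.29] w 0.094 t 1.62
```

```bash
python3 -m creep '{"hand":[-1,-1,-1,-1,-0.4,-0.4,-0.4],"slide":[[0.025,0.004,-0.007],[0.05,0.004,-0.007],[0.063,0.004,-0.007],[0.067,0.004,-0.007],[0.067,0.004,-0.007],[0.067,0.004,-0.007],[0.067,0.004,-0.007]],"spin":[0,0,0,0,0,0,0]}' 3; python3 - <<'E'
from h import *
plan([.4925,-.0587,.024],3.4)
E
```

```text
time_s: 2.2
ee_pos: [0.4935, -0.0592, 0.0255]
eef_rot: [1.326, 1.568, -0.189]
force: [-0.8, -0.8, 0.0]
grip_width: 0.0778
spin -0.3
spin 179.7
p [ 0.4935 -0.0592  0.0255] slide [ 0.0015 -0.001  -0.0006] q [-0.19  0.43  1.83  0.    0.87 -0.25] jaw 3.1 F [-0.76 -0.82  0.04] w 0.0778 t 2.2
```

```bash
python3 -m creep '{"hand":[-0.4,-0.4,-0.4,-0.4,-0.4,-0.4,-0.4,-0.4,-0.4,-0.4,-0.4,-0.4],"slide":[[0.001,0,0],[0.001,0,0],[0.001,0,0],[0.001,0.0017,0],[0.001,0.0034,0],[0.001,0.0051,0],[0.001,0.0068,0],[0.001,0.0085,0],[0.001,0.0102,0],[0.001,0.0119,0],[0.001,0.0136,0],[0.001,0.0153,0]],"spin":[0,0,0,0,0,0,0,0,0,0,0,0]}'
python3 -m creep '{"hand":[-0.4,-0.4,-0.4],"slide":[[0,0.0017,0],[0,0.0034,0],[0,0.0051,0]],"spin":[0,0,0]}'
python3 -m creep '{"hand":[-0.4,-0.4,-0.4],"slide":[[0,0.0017,0],[0,0.0034,0],[0,0.0051,0]],"spin":[0,0,0]}'
```

```text
time_s: 3.2
ee_pos: [0.508, -0.058, 0.0228]
eef_rot: [-1.997, 1.571, 2.77]
force: [-3.1, -0.8, 1.4]
grip_width: 0.0661
time_s: 3.45
ee_pos: [0.5131, -0.0577, 0.0228]
eef_rot: [-2.003, 1.571, 2.764]
force: [-3.0, 0.1, 0.2]
grip_width: 0.0659
time_s: 3.7
ee_pos: [0.5182, -0.0574, 0.0228]
eef_rot: [-2.157, 1.571, 2.611]
force: [-3.6, -0.5, -0.6]
grip_width: 0.0658
```

```bash
for i in 1; do python3 -m creep '{"hand":[-0.4,-0.4,-0.4],"slide":[[0,0.0017,0],[0,0.0034,0],[0,0.0051,0]],"spin":[0,0,0]}'
python3 -m creep '{"hand":[-0.4,-0.4,-0.4],"slide":[[0,0.0017,0],[0,0.0034,0],[0,0.0051,0]],"spin":[0,0,0]}'; done
python3 -m creep '{"hand":[-0.4,-0.4,-0.4],"slide":[[0,-0.002,0],[0,-0.004,0],[0,-0.004,0]],"spin":[0,0,0]}'; python3 - <<'E'
from h import *
snap('side','s2.png'); a=cv2.imread('pics/side0.png'); a=cv2.imread('pics/s2.png')[140:280,145:305]; cv2.imwrite('pics/s2c.png',cv2.resize(a,None,fx=4,fy=4,interpolation=2))
print(ctrl.get_obs()['force'])
E
```

```text
time_s: 3.95
ee_pos: [0.5233, -0.0572, 0.0228]
eef_rot: [-2.532, 1.571, 2.236]
force: [-2.9, 0.5, -0.6]
grip_width: 0.0659
time_s: 4.2
ee_pos: [0.5284, -0.0569, 0.0228]
eef_rot: [-1.845, 1.571, 2.922]
force: [-2.7, -0.0, -1.5]
grip_width: 0.0658
time_s: 4.45
ee_pos: [0.5242, -0.0571, 0.0231]
eef_rot: [1.431, 1.57, -0.084]
force: [-0.4, -0.1, -0.2]
grip_width: 0.0657
[-0.23247813  1.20144909 -0.24309547]
```

View pics/s2c.png

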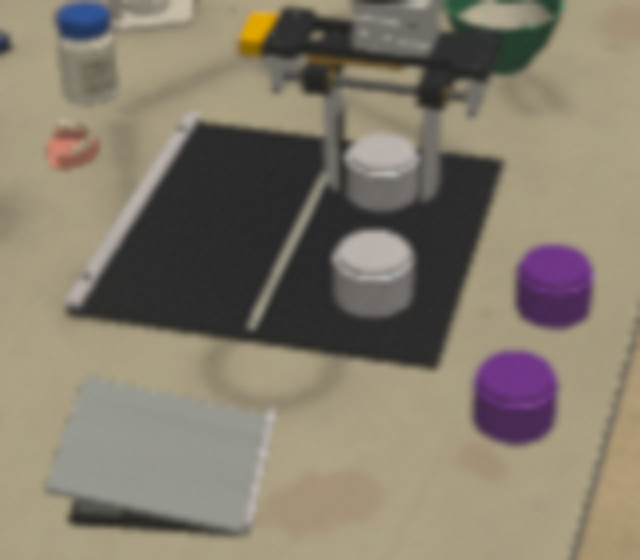

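```bash
python3 -m creep '{"hand":[-0.4,-0.4,-0.4,-0.4,-0.4,-0.4,-0.4,-0.4,-0.4,-0.4,-0.4,-0.4],"slide":[[0,0.0015,0],[0,0.003,0],[0,0.0045,0],[0,0.007,0],[0,0.011,0],[0,0.015,0],[0,0.019,0],[0,0.023,0],[0,0.027,0],[0,0.031,0],[0,0.035,0],[0,0.039,0]],"spin":[0,0,0,0,0,0,0,0,0,0,0,0]}'
python3 -m creep '{"hand":[-0.4,-0.4,-0.4,-0.4,-0.4,-0.4,-0.4,-0.4,-0.4,-0.4,-0.4,-0.4],"slide":[[0,0.004,0],[0,0.008,0],[0,0.012,0],[0,0.016,0],[0,0.02,0],[0,0.024,0],[0,0.028,0],[0,0.032,0],[0,0.036,0],[0,0.04,0],[0,0.044,0],[0,0.048,0]],"spin":[0,0,0,0,0,0,0,0,0,0,0,0]}'
python3 -m creep '{"hand":[-0.4,-0.4,-0.4,-0.4,-0.4,-0.4,-0.4,-0.4,-0.4,-0.4,-0.4],"slide":[[0,0.0035,0],[0,0.007,0],[0,0.01,0],[0,0.0125,0],[0,0.0145,0],[0,0.016,0],[0,0.0175,0],[0,0.019,0],[0,0.0205,0],[0,0.022,0],[0,0.0235,0]],"spin":[0,0,0,0,0,0,0,0,0,0,0]}'
```

```text
time_s: 5.5
ee_pos: [0.5636, -0.0549, 0.0228]
eef_rot: [-2.006, 1.571, 2.762]
force: [-3.6, -0.6, 0.3]
grip_width: 0.0659
time_s: 6.5
ee_pos: [0.6115, -0.0523, 0.0228]
eef_rot: [-1.907, 1.571, 2.861]
force: [-2.5, 0.1, -0.1]
grip_width: 0.0659
time_s: 7.42
ee_pos: [0.6347, -0.051, 0.0229]
eef_rot: [-0.986, 1.571, -2.502]
force: [-3.0, 0.5, -1.8]
grip_width: 0.0657
```

```bash
python3 -m creep '{"hand":[-0.7,-0.8,-0.8,-0.8,-0.8,-1,-1,-1,-1,-1,-1,-1],"slide":[[0,-0.004,0],[0,-0.004,0],[-0.01,-0.004,0],[-0.03,-0.004,0],[-0.06,-0.004,0],[-0.08,-0.03,-0.03],[-0.08,-0.06,-0.06],[-0.08,-0.09,-0.09],[-0.08,-0.12,-0.12],[-0.08,-0.137,-0.135],[-0.08,-0.137,-0.135],[-0.08,-0.137,-0.135]],"spin":[0,0,0,0,0,0,0,0,0,0,0,0]}'; python3 - <<'E'
from h import *
plan([.491,.0756,.025],3.4)
c,im=snap('wrist','w3.png'); cv2.imwrite('pics/w3b.png',cv2.resize(im[:,:,::-1],(800,600)))
np.savez('c3.npz',**c)
E
```

```text
time_s: 8.42
ee_pos: [0.4904, 0.0769, 0.1042]
eef_rot: [1.581, 1.569, 0.067]
force: [-0.0, 1.0, -0.8]
grip_width: 0.0942
spin -0.1
spin 179.9
p [0.4904 0.0769 0.1042] slide [0.0793 0.0003 0.0013] q [ 0.08  0.3   1.79 -0.    1.05  0.02] jaw 3.3 F [-0.03  1.01 -0.8 ] w 0.0942 t 8.42
```

View pics/w3b.png

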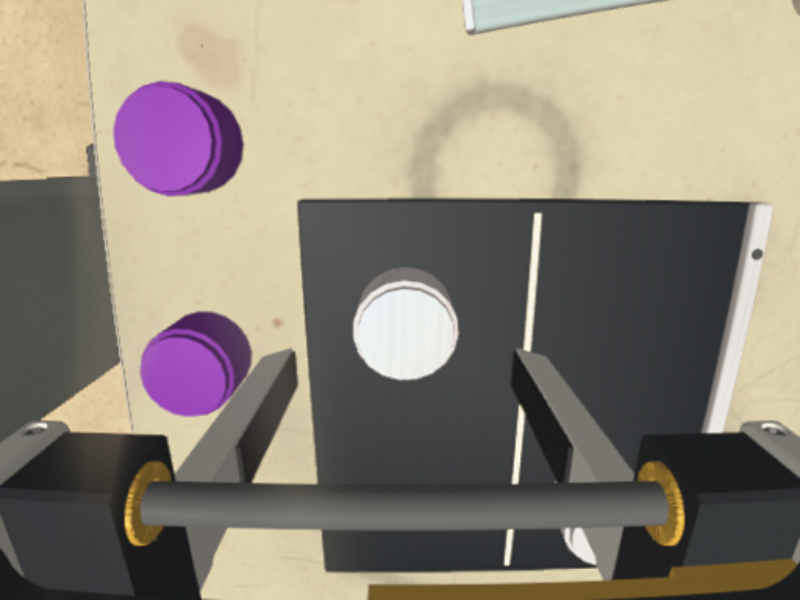

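Puck B's top is at (405,333), centred between the jaws, and A is past the line at the bottom right. I'll go down and push B.

```bash
python3 -m creep '{"hand":[-1,-1,-1,-1,-0.4,-0.4,-0.4,-0.4,-0.4,-0.4,-0.4,-0.4],"slide":[[0.03,0,0],[0.06,0,0],[0.077,0,0],[0.08,0,0],[0.08,0,0],[0.08,0,0],[0.08,0,0],[0.08,0,0],[0.08,0,0],[0.08,0,0],[0.08,0,0],[0.08,0,0]],"spin":[0,0,0,0,0,0,0,0,0,0,0,0]}' 3
python3 -m creep '{"hand":[-0.4,-0.4,-0.4,-0.4,-0.4,-0.4,-0.4,-0.4,-0.4,-0.4],"slide":[[0,0.0017,0],[0,0.0034,0],[0,0.0051,0],[0,0.0068,0],[0,0.0085,0],[0,0.0102,0],[0,0.0119,0],[0,0.0136,0],[0,0.0153,0],[0,0.017,0]],"spin":[0,0,0,0,0,0,0,0,0,0]}'
python3 -m creep '{"hand":[-0.4,-0.4,-0.4],"slide":[[0,0.0017,0],[0,0.0034,0],[0,0.0051,0]],"spin":[0,0,0]}'
python3 -m creep '{"hand":[-0.4,-0.4,-0.4],"slide":[[0,0.0017,0],[0,0.0034,0],[0,0.0051,0]],"spin":[0,0,0]}'
```

```text
time_s: 9.47
ee_pos: [0.4904, 0.0762, 0.023]
eef_rot: [1.648, 1.571, 0.133]
force: [0.5, 0.2, -0.8]
grip_width: 0.066
time_s: 10.3
ee_pos: [0.5075, 0.0771, 0.0229]
eef_rot: [-2.269, 1.571, 2.499]
force: [-1.5, 0.3, -0.1]
grip_width: 0.0664
time_s: 10.55
ee_pos: [0.5126, 0.0774, 0.0229]
eef_rot: [-1.75, 1.571, 3.017]
force: [-0.4, 0.4, -0.3]
grip_width: 0.0662
time_s: 10.8
ee_pos: [0.5176, 0.0777, 0.0229]
eef_rot: [-1.44, 1.571, -2.955]
force: [0.1, -0.2, -0.5]
grip_width: 0.0659
```

```bash
python3 -m creep '{"hand":[-0.4,-0.4,-0.4,-0.4,-0.4,-0.4,-0.4,-0.4,-0.4,-0.4,-0.4,-0.4],"slide":[[0,0.0017,0],[0,0.0034,0],[0,0.0051,0],[0,0.0068,0],[0,0.009,0],[0,0.012,0],[0,0.0155,0],[0,0.0195,0],[0,0.0235,0],[0,0.0275,0],[0,0.0315,0],[0,0.0355,0]],"spin":[0,0,0,0,0,0,0,0,0,0,0,0]}'
python3 -m creep '{"hand":[-0.4,-0.4,-0.4,-0.4,-0.4,-0.4,-0.4,-0.4,-0.4,-0.4,-0.4,-0.4],"slide":[[0,0.004,0],[0,0.008,0],[0,0.012,0],[0,0.016,0],[0,0.02,0],[0,0.024,0],[0,0.028,0],[0,0.032,0],[0,0.036,0],[0,0.04,0],[0,0.044,0],[0,0.048,0]],"spin":[0,0,0,0,0,0,0,0,0,0,0,0]}'
python3 -m creep '{"hand":[-0.4,-0.4,-0.4,-0.4,-0.4,-0.4,-0.4,-0.4,-0.4,-0.4,-0.4,-0.4],"slide":[[0,0.0035,0],[0,0.007,0],[0,0.01,0],[0,0.0125,0],[0,0.0145,0],[0,0.016,0],[0,0.0175,0],[0,0.019,0],[0,0.0205,0],[0,0.022,0],[0,0.0235,0],[0,0.025,0]],"spin":[0,0,0,0,0,0,0,0,0,0,0,0]}'
python3 - <<'E'
from h import *
snap('side','s4.png'); a=cv2.imread('pics/s4.png')[140:280,145:305]; cv2.imwrite('pics/s4c.png',cv2.resize(a,None,fx=5,fy=4,interpolation=2))
E
```

```text
time_s: 11.8
ee_pos: [0.5534, 0.0797, 0.0229]
eef_rot: [3.024, 1.571, 1.509]
force: [-2.0, -0.1, 0.2]
grip_width: 0.0655
time_s: 12.8
ee_pos: [0.6013, 0.0824, 0.0229]
eef_rot: [2.676, 1.571, 1.16]
force: [-1.9, 0.1, -0.6]
grip_width: 0.066
time_s: 13.8
ee_pos: [0.626, 0.0837, 0.0229]
eef_rot: [0.104, 1.571, -1.411]
force: [-2.0, -0.1, 0.1]
grip_width: 0.0657
```

View pics/s4c.png

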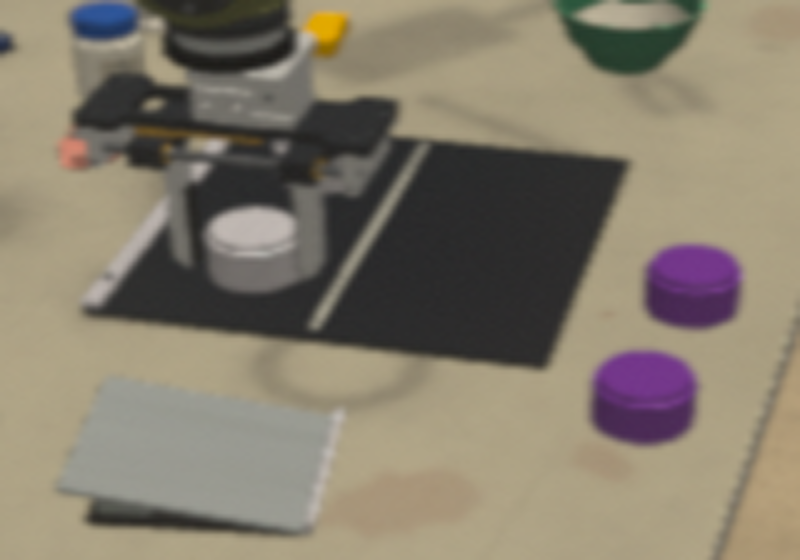

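B's readings (about 0, then 2 N) aren't clearly separated from A's 3 N. I'll check the zero unloaded, then push B again at 0.02 m/s with more readings.

```bash

python3 -m creep '{"hand":[-0.4,-0.4,-0.4,-0.4],"slide":[[0,-0.002,0],[0,-0.004,0],[0,-0.004,0],[0,-0.004,0]],"spin":[0,0,0,0]}'|grep -E 'ee_pos|force'
python3 -m creep '{"hand":[-0.4],"slide":[[0,0,0]],"spin":[0]}'|grep -E 'force'
python3 -m creep '{"hand":[-0.4],"slide":[[0,0,0]],"spin":[0]}'|grep -E 'force'
python3 -m creep '{"hand":[-0.4],"slide":[[0,0,0]],"spin":[0]}'|grep -E 'force'
echo push
python3 -m creep '{"hand":[-0.4,-0.4,-0.4,-0.4],"slide":[[0,0.0017,0],[0,0.0034,0],[0,0.0051,0],[0,0.0068,0]],"spin":[0,0,0,0]}'|grep -E 'force'
python3 -m creep '{"hand":[-0.4],"slide":[[0,0.0017,0]],"spin":[0]}'|grep -E 'force'
python3 -m creep '{"hand":[-0.4],"slide":[[0,0.0017,0]],"spin":[0]}'|grep -E 'force'
python3 -m creep '{"hand":[-0.4],"slide":[[0,0.0017,0]],"spin":[0]}'|grep -E 'force'
python3 -m creep '{"hand":[-0.4],"slide":[[0,0.0017,0]],"spin":[0]}'|grep -E 'force'
python3 -m creep '{"hand":[-0.4],"slide":[[0,0.0017,0]],"spin":[0]}'|grep -E 'force'
python3 -m creep '{"hand":[-0.4],"slide":[[0,0.0017,0]],"spin":[0]}'|grep -E 'force'
python3 -m creep '{"hand":[-0.4],"slide":[[0,0.0017,0]],"spin":[0]}'|grep -E 'ee_pos|force|time'
```

```text
ee_pos: [0.6217, 0.0835, 0.023]
force: [0.6, 0.9, -0.1]
force: [0.1, 0.6, -0.2]
force: [1.1, 0.6, 0.2]
force: [-0.3, 0.2, 0.2]
push
force: [-0.6, -0.5, -0.1]
force: [-1.5, -0.2, 0.9]
force: [-0.7, 0.1, -0.2]
force: [-1.0, -0.0, 0.8]
force: [-0.1, 0.3, 0.5]
force: [-0.9, 0.4, 0.6]
force: [-1.3, 0.1, 0.2]
time_s: 15.35
ee_pos: [0.6407, 0.0845, 0.0229]
force: [-0.6, -0.7, 0.5]
```

```bash
python3 -m creep '{"hand":[-0.7,-0.8,-0.8,-0.8,-0.8,-0.8,-0.8,-0.8,-0.8,-0.8,-0.8,-0.8],"slide":[[0,-0.004,0],[0,-0.004,0],[-0.01,-0.004,0],[-0.04,-0.004,0],[-0.07,-0.01,0.01],[-0.08,-0.0186,0.045],[-0.08,-0.0186,0.085],[-0.08,-0.0186,0.12],[-0.08,-0.0186,0.1347],[-0.08,-0.0186,0.1347],[-0.08,-0.0186,0.1347],[-0.08,-0.0186,0.1347]],"spin":[0,0,0,0,0,0,0,0,0,0,0,0]}'; python3 - <<'E'
from h import *
plan([.6307,-.051,.025],3.4)
c,im=snap('wrist','w5.png'); cv2.imwrite('pics/w5b.png',cv2.resize(im[:,:,::-1],(800,600)))
c,im=snap('side','s5.png'); a=cv2.imread('pics/s5.png')[140:280,145:305]; cv2.imwrite('pics/s5c.png',cv2.resize(a,None,fx=5,fy=4,interpolation=2))
E
```

```text
time_s: 16.35
ee_pos: [0.6294, -0.0497, 0.103]
eef_rot: [3.035, 1.571, 1.521]
force: [-0.3, -0.0, 0.2]
grip_width: 0.085
spin -0.2
spin 179.8
p [ 0.6294 -0.0497  0.103 ] slide [0.078  0.0012 0.0014] q [-0.14  0.58  1.38  0.    1.18 -0.19] jaw 3.2 F [-0.28 -0.04  0.22] w 0.085 t 16.35
```

View pics/w5b.png

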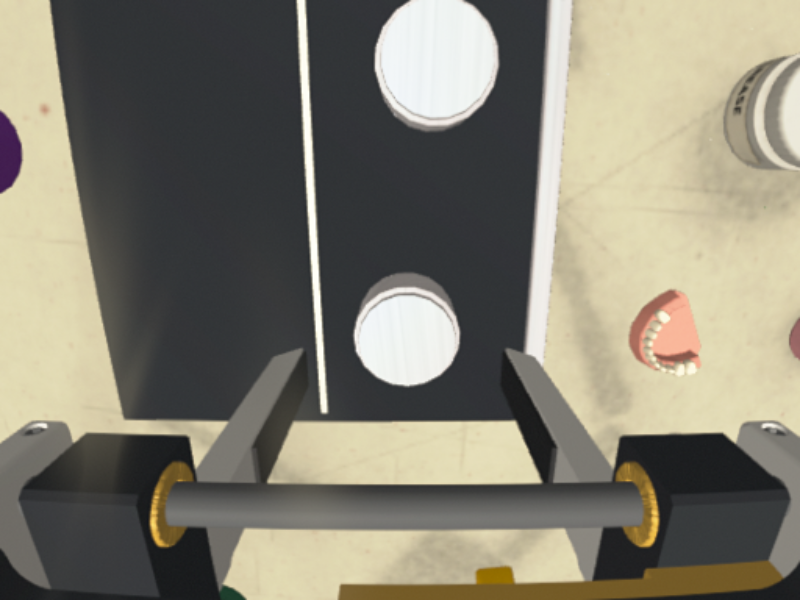

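View pics/s5c.png

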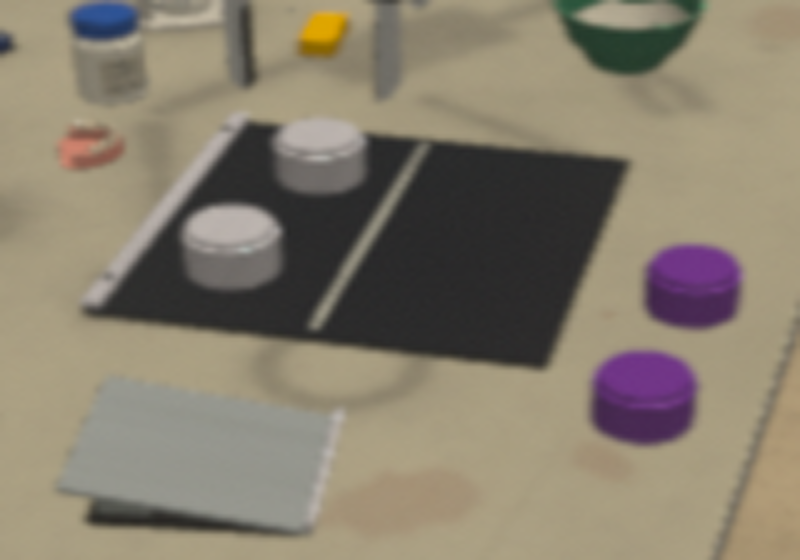

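Both pucks are wholly beyond the line, with A's top at (407,338), centred between the jaws. I'll test A the same way.

```bash
python3 -m creep '{"hand":[-0.8,-0.8,-0.8,-0.8,-0.4,-0.4,-0.4,-0.4,-0.4,-0.4],"slide":[[0.03,0,0],[0.06,0,0],[0.077,0,0],[0.079,0,0],[0.079,0,0],[0.079,0,0],[0.079,0,0],[0.079,0,0],[0.079,0,0],[0.079,0,0]],"spin":[0,0,0,0,0,0,0,0,0,0]}' 3 | grep -E 'ee_pos|force|width'
echo push
python3 -m creep '{"hand":[-0.4,-0.4,-0.4,-0.4],"slide":[[0,0.0017,0],[0,0.0034,0],[0,0.0051,0],[0,0.0068,0]],"spin":[0,0,0,0]}'|grep -E 'force'
python3 -m creep '{"hand":[-0.4],"slide":[[0,0.0017,0]],"spin":[0]}'|grep -E 'force'
python3 -m creep '{"hand":[-0.4],"slide":[[0,0.0017,0]],"spin":[0]}'|grep -E 'force'
python3 -m creep '{"hand":[-0.4],"slide":[[0,0.0017,0]],"spin":[0]}'|grep -E 'force'
python3 -m creep '{"hand":[-0.4],"slide":[[0,0.0017,0]],"spin":[0]}'|grep -E 'force'
python3 -m creep '{"hand":[-0.4],"slide":[[0,0.0017,0]],"spin":[0]}'|grep -E 'force'
python3 -m creep '{"hand":[-0.4],"slide":[[0,0.0017,0]],"spin":[0]}'|grep -E 'ee_pos|force|time'
```

```text
ee_pos: [0.6295, -0.051, 0.0243]
force: [0.1, -0.2, 0.4]
grip_width: 0.0655
push
force: [-2.8, 0.6, 2.1]
force: [-3.4, -0.9, 1.9]
force: [-4.2, -1.2, 1.3]
force: [-4.2, -0.6, 2.1]
force: [-3.3, -0.9, 1.9]
force: [-2.8, -0.9, 0.6]
time_s: 18.12
ee_pos: [0.6465, -0.0501, 0.0238]
force: [-3.6, -1.0, 2.6]
```

A drags 3–4 N against about 1 N for B, so A is the rough one. I'll grip A and lift it.

```bash
python3 -m creep '{"hand":[-0.4,-0.4,0.4,0.4,0.4,0.4,0.4,0.4],"slide":[[-0.004,-0.0035,0],[-0.004,-0.0035,0],[-0.004,-0.0035,0],[-0.004,-0.0035,0],[-0.004,-0.0035,0],[-0.004,-0.0035,0],[-0.004,-0.0035,0],[-0.004,-0.0035,0]],"spin":[0,0,0,0,0,0,0,0]}' 30
python3 -m creep '{"hand":[0.4,0.4,0.4,0.4,0.4,0.4],"slide":[[-0.005,0,0],[-0.015,0,0],[-0.03,0,0],[-0.06,0,0],[-0.09,0,0],[-0.12,0,0]],"spin":[0,0,0,0,0,0]}' 30
python3 - <<'E'
from h import *
plan([.50,.24,.15],101.7)
E
```

```text
time_s: 18.78
ee_pos: [0.643, -0.0503, 0.0281]
eef_rot: [1.395, 1.57, -0.12]
force: [-0.8, 0.7, 4.8]
grip_width: 0.0578
time_s: 19.28
ee_pos: [0.6421, -0.0502, 0.1487]
eef_rot: [-1.791, 1.569, 2.977]
force: [0.2, -0.1, -9.1]
grip_width: 0.0577
spin -98.5
spin 81.5
p [ 0.6421 -0.0502  0.1487] slide [-0.0009 -0.1259 -0.2976] q [-0.13  0.56  1.3   0.    1.28 -0.19] jaw 3.2 F [ 0.21 -0.11 -9.09] w 0.0577 t 19.28
```

```bash
python3 -m creep '{"hand":[0.4,0.4,0.4,0.4,0.4,0.4,0.4,0.4,0.4,0.4,0.4,0.4],"slide":[[0,-0.01,-0.02],[0,-0.024,-0.045],[0,-0.04,-0.076],[0,-0.057,-0.108],[0,-0.075,-0.142],[-0.01,-0.092,-0.175],[-0.01,-0.109,-0.207],[-0.01,-0.126,-0.24],[-0.01,-0.143,-0.272],[-0.01,-0.158,-0.3],[-0.01,-0.168,-0.32],[-0.01,-0.174,-0.33]],"spin":[4,11,18,25,32,39,46,53,60,67,74,78]}'
python3 -m creep '{"hand":[0.4,0.4,0.4],"slide":[[0,0,0],[0,0,0],[0,0,0]],"spin":[3,3.5,3.5]}'
python3 - <<'E'
from h import *
plan([.5635,.2986,.15],-78.3)
c,im=snap('wrist','w6.png'); cv2.imwrite('pics/w6b.png',cv2.resize(im[:,:,::-1],(800,600)))
import pickle; pickle.dump(c,open('c6.pkl','wb'))
E
```

```text
time_s: 20.28
ee_pos: [0.4489, 0.2717, 0.1579]
eef_rot: [-0.322, 1.57, 3.08]
force: [-0.1, -0.7, -10.0]
grip_width: 0.0574
time_s: 20.53
ee_pos: [0.4507, 0.2694, 0.1579]
eef_rot: [0.451, 1.57, -2.486]
force: [1.0, -1.0, -9.5]
grip_width: 0.0576
spin 0.0
spin -180.0
p [0.4507 0.2694 0.1579] slide [ 0.0078 -0.0056 -0.1164] q [ 0.47  0.3   1.66 -0.    1.19  1.84] jaw -78.3 F [ 0.96 -1.04 -9.47] w 0.0576 t 20.53
```

View pics/w6b.png

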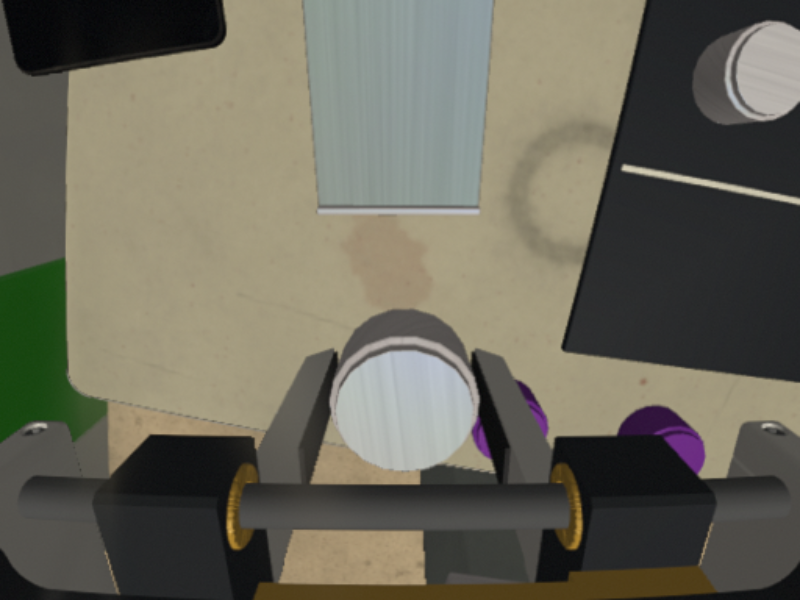

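Wrist view: puck held, its top at (404,403). The stand lip runs (318,209)–(480,211) and its sides are parallel to the picture's vertical.

```bash
python3 - <<'E'
from h import *
import pickle; c=pickle.load(open('c6.pkl','rb'))
f=lambda x,y,z:unproj(c,(x/1.5625-.3,y/1.5625-.3),z).round(4)
zl=.03-.065*np.sin(np.radians(12))
L=f(319,206,zl+.007);R=f(480,206,zl+.007);print(L,R,np.linalg.norm(L-R))
d=(L-R)/np.linalg.norm(L-R); X=np.array([d[1],-d[0]]); print('yaw',np.degrees(np.arctan2(X[1],X[0])), 'seat',(L+R)[:2]/2+X*.0636)
print('puck',f(404,403,.182),'tcp',tool()[0])
# upper face points at z from slope, at y=0 image row ~ unknown
s=(L+R)[:2]/2+X*.0636
plan([*s,.158],np.degrees(np.arctan2(X[1],X[0]))-90)
E
```

```text
[0.4962 0.3378 0.0235] [0.5182 0.2322 0.0235] 0.1078673259147551
yaw 11.768288932020655 seat [0.56946315 0.29797149]
puck [0.451  0.2701 0.182 ] tcp [0.45085734 0.2692538  0.15783369]
spin -0.0
spin 180.0
p [0.4509 0.2693 0.1578] slide [-0.0002 -0.004  -0.122 ] q [ 0.47  0.3   1.66 -0.    1.19  1.83] jaw -78.3 F [-0.7   0.68 -9.57] w 0.0573 t 20.58
```

```bash
python3 -m creep '{"hand":[0.4,0.4,0.4,0.4,0.4,0.4,0.4,0.4,0.4],"slide":[[0,-0.001,-0.02],[0,-0.003,-0.05],[0.01,-0.005,-0.08],[0.035,-0.005,-0.105],[0.06,-0.005,-0.114],[0.08,-0.005,-0.114],[0.09,-0.005,-0.114],[0.093,-0.005,-0.114],[0.093,-0.005,-0.114]],"spin":[0,0,0,0,0,0,0,0,0]}'
python3 - <<'E'
from h import *
plan([.5615,.297,.0522],-78.3)
c,im=snap('side','s7.png'); a=im[180:290,130:270,::-1]; cv2.imwrite('pics/s7c.png',cv2.resize(a,None,fx=5,fy=5,interpolation=2))
c,im=snap('scene','c7.png'); a=im[150:270,90:250,::-1]; cv2.imwrite('pics/c7c.png',cv2.resize(a,None,fx=5,fy=5,interpolation=2))
E
```

```text
time_s: 21.33
ee_pos: [0.5614, 0.2972, 0.0648]
eef_rot: [0.202, 1.57, -2.736]
force: [0.5, -0.3, -9.0]
grip_width: 0.0576
spin -0.0
spin 180.0
p [0.5614 0.2972 0.0648] slide [ 0.0126  0.0002 -0.    ] q [0.43 0.63 1.4  0.   1.11 1.8 ] jaw -78.3 F [ 0.48 -0.28 -9.01] w 0.0576 t 21.33
```

View pics/s7c.png

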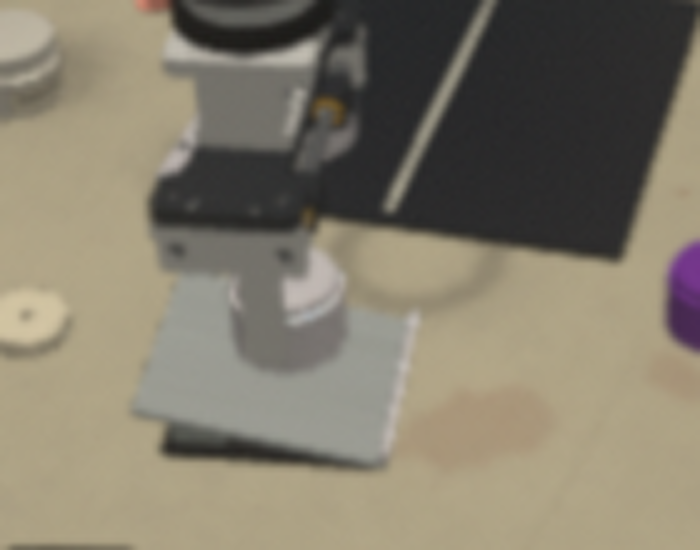

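View pics/c7c.png

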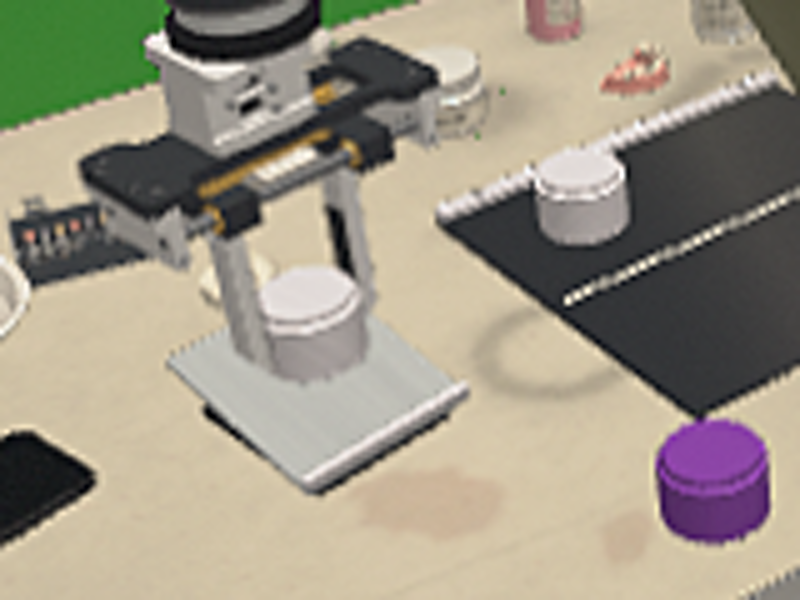

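The puck is over the middle of the stand in both views, with B standing beyond the line. I'll lower slowly.

```bash
python3 -m creep '{"hand":[0.4,0.4,0.4,0.4,0.4,0.4],"slide":[[0.002,0,0],[0.004,0,0],[0.006,0,0],[0.008,0,0],[0.01,0,0],[0.01,0,0]],"spin":[0,0,0,0,0,0]}' 20
python3 -m creep '{"hand":[0.4,0.4,0.4],"slide":[[0.001,0,0],[0.002,0,0],[0.003,0,0]],"spin":[0,0,0]}' 15
python3 -m creep '{"hand":[0.4,0.4,0.4],"slide":[[0.001,0,0],[0.002,0,0],[0.002,0,0]],"spin":[0,0,0]}' 12
```

```text
time_s: 21.93
ee_pos: [0.5613, 0.2975, 0.0544]
eef_rot: [0.228, 1.57, -2.709]
force: [0.3, -0.3, -10.5]
grip_width: 0.0577
time_s: 22.18
ee_pos: [0.5616, 0.2976, 0.0519]
eef_rot: [-2.829, 1.571, 0.517]
force: [-0.1, -0.7, -9.9]
grip_width: 0.0578
time_s: 22.43
ee_pos: [0.5616, 0.2976, 0.05]
eef_rot: [-2.647, 1.571, 0.698]
force: [-1.1, 0.0, -7.1]
grip_width: 0.0578
```

```bash
python3 -m creep '{"hand":[0.4,0.4,0.4],"slide":[[0.001,0,0],[0.002,0,0],[0.002,0,0]],"spin":[0,0,0]}' 10
python3 -m creep '{"hand":[0.4,0.4,0.4],"slide":[[0.001,0,0],[0.002,0,0],[0.002,0,0]],"spin":[0,0,0]}' 8
python3 -m creep '{"hand":[0.4,0.4,0.4],"slide":[[0.001,0,0],[0.0015,0,0],[0.0015,0,0]],"spin":[0,0,0]}' 6
python3 - <<'E'
from h import *
c,im=snap('side','s8.png'); a=im[180:290,130:270,::-1]; cv2.imwrite('pics/s8c.png',cv2.resize(a,None,fx=5,fy=5,interpolation=2))
E
```

```text
time_s: 22.68
ee_pos: [0.5614, 0.2976, 0.0478]
eef_rot: [0.076, 1.571, -2.862]
force: [-1.1, -0.1, -6.0]
grip_width: 0.0575
time_s: 22.93
ee_pos: [0.5619, 0.2977, 0.0468]
eef_rot: [-2.957, 1.57, 0.388]
force: [-3.8, -2.3, 3.6]
grip_width: 0.058
time_s: 23.18
ee_pos: [0.5627, 0.2979, 0.0458]
eef_rot: [-2.989, 1.567, 0.356]
force: [-0.2, -1.7, 5.2]
grip_width: 0.0578
```

View pics/s8c.png

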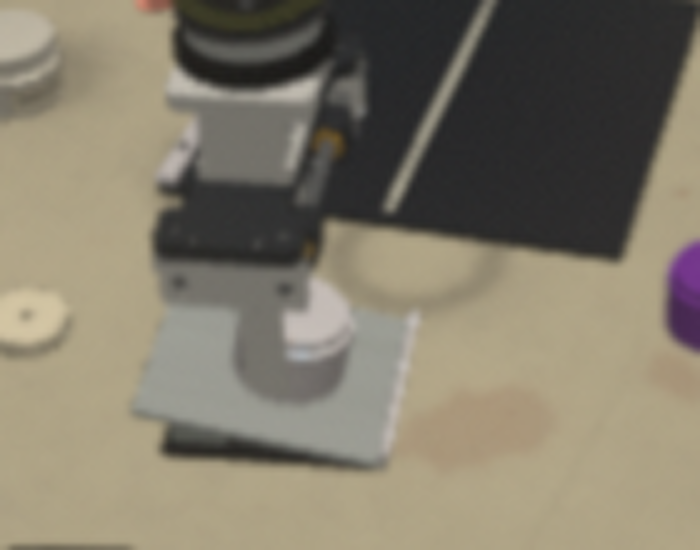

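The puck has tilted onto the face, and the wrist now feels it supported at +5 N. I'll open slowly, then lift.

```bash
python3 -m creep '{"hand":[-0.25,-0.3,-0.4,-0.5,-0.6,-0.7,-0.8,-0.8,-0.8,-0.8],"slide":[[0,0,0],[0,0,0],[0,0,0],[0,0,0],[0,0,0],[0,0,0],[0,0,0],[0,0,0],[0,0,0],[0,0,0]],"spin":[0,0,0,0,0,0,0,0,0,0]}' 3
python3 -m creep '{"hand":[-1,-1,-1,-1,-1,-1,-1,-1,-1,-1],"slide":[[-0.005,0,0],[-0.02,0,0],[-0.05,0,0],[-0.08,0,0],[-0.12,0,0],[-0.12,0,0.03],[-0.12,0,0.07],[-0.12,0,0.11],[-0.12,0,0.12],[-0.12,0,0.12]],"spin":[0,0,0,0,0,0,0,0,0,0]}'
python3 - <<'E'
from h import *
c,im=snap('wrist','w9.png'); cv2.imwrite('pics/w9b.png',cv2.resize(im[:,:,::-1],(800,600)))
c,im=snap('side','s9.png'); a=im[170:290,130:290,::-1]; cv2.imwrite('pics/s9c.png',cv2.resize(a,None,fx=5,fy=5,interpolation=2))
c,im=snap('scene','c9.png'); a=im[150:270,90:250,::-1]; cv2.imwrite('pics/c9c.png',cv2.resize(a,None,fx=5,fy=5,interpolation=2))
E
```

```text
time_s: 24.07
ee_pos: [0.5615, 0.2976, 0.0444]
eef_rot: [0.508, 1.571, -2.43]
force: [-0.6, -0.5, 0.0]
grip_width: 0.0846
time_s: 24.9
ee_pos: [0.4422, 0.2731, 0.1654]
eef_rot: [-2.731, 1.57, 0.615]
force: [0.7, 0.4, 1.5]
grip_width: 0.0941
```

View pics/w9b.png

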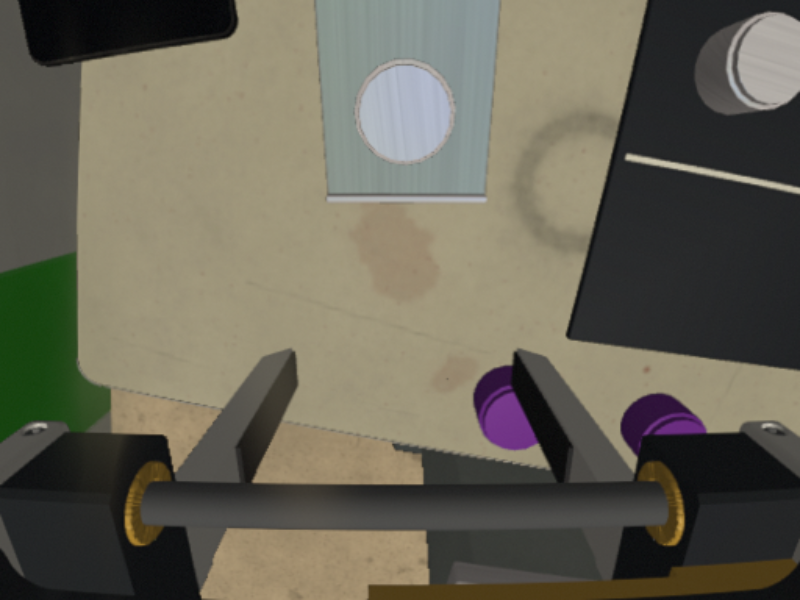

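View pics/s9c.png

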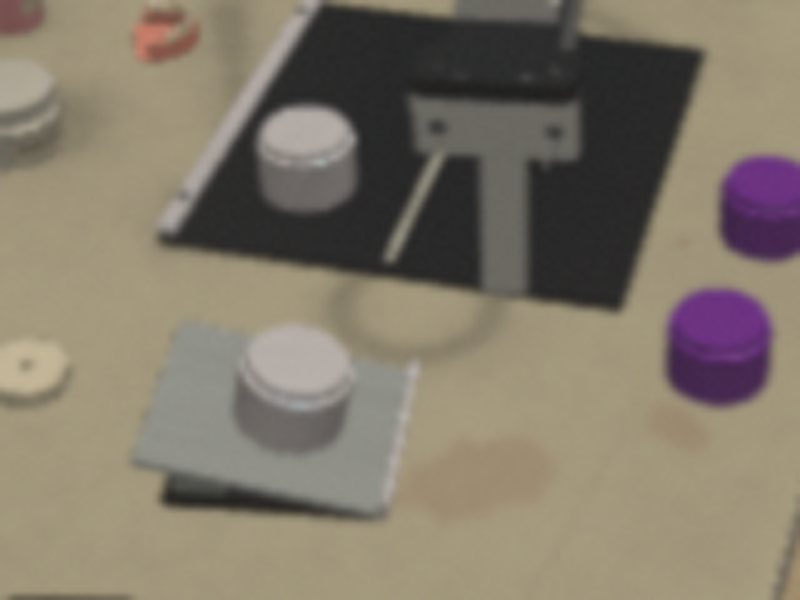

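View pics/c9c.png

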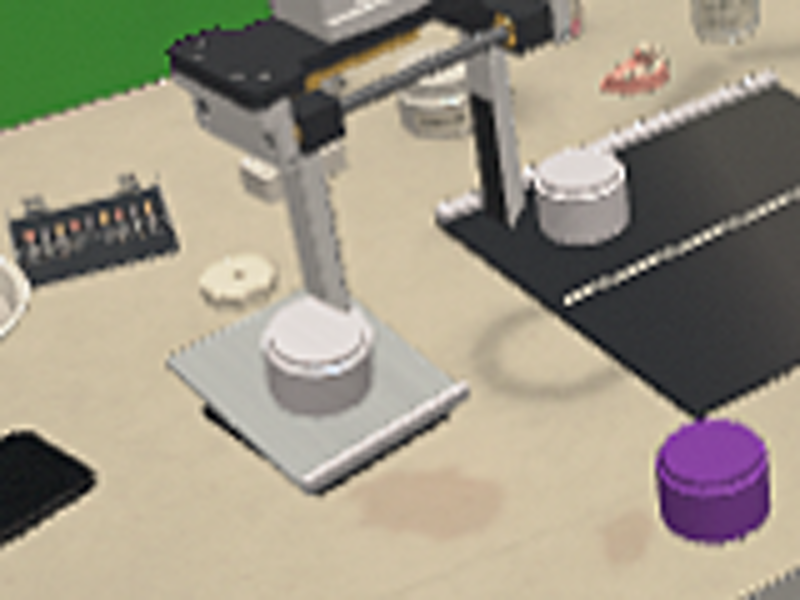

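```bash
python3 - <<'E'
from h import *
s=ctrl.calibration('side'); c=ctrl.calibration('scene');w=ctrl.calibration('wrist')
X=np.array([.979,.204])
t=[unproj(s,(297/5-.4+130,360/5-.4+170),.069)[:2],unproj(c,(319/5-.4+90,337/5-.4+150),.069)[:2],unproj(w,(405/1.5625-.3,112/1.5625-.3),.069)[:2]]
for p in t: print('underside',(p+.0083*X).round(4))
L=unproj(w,(328,195) and (328/1.5625-.3,194/1.5625-.3),.0235);R=unproj(w,(487/1.5625-.3,194/1.5625-.3),.0235)
print('seat w',(L+R)[:2]/2+X*.0636, 'B', unproj(s,(307/5-.4+130,131/5-.4+170),.052))
c,im=snap('wrist','w10.png'); cv2.imwrite('pics/w10b.png',cv2.resize(im[:,:,::-1],(800,600)))
a=ctrl.get_obs();print(a['time_s'],a['ee_pos'])
E
```

```text
underside [0.5599 0.3014]
underside [0.5531 0.2992]
underside [0.5643 0.2984]
seat w [0.57244327 0.29839083] B [0.63413158 0.08582527 0.052     ]
25.1 [0.44503928 0.27349288 0.16455985]
```

View pics/w10b.png

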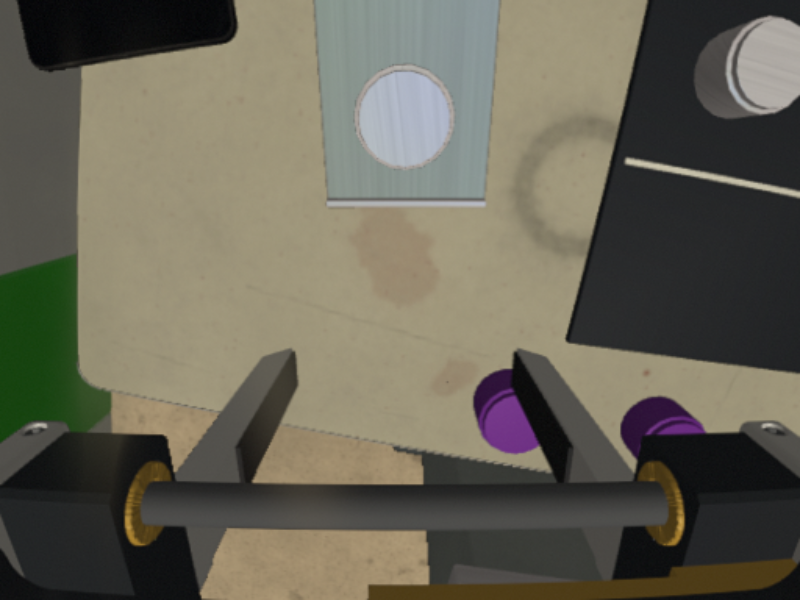

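```bash
python3 - <<'E'
from station import ctrl
print(ctrl.hand_in())
E
```

```text
the job is handed in; nothing more can be done
None
```

I slid both pucks past the white line without lifting them, set the rough one on the sloping stand, and handed the job in at about 25 s. The hand-in reported no verdict.

- **Telling them apart:** Retested at 0.02 m/s just before the lift, the right-hand puck dragged with about 3–4 N and the left-hand one with about 1 N. I took the right-hand one as rough. My readings did not fully match the stated forces: the rough puck stayed under the expected 5 N. The left one also read about 2 N in three earlier samples before the unloaded check and retest separated them.
- **Rough puck:** I lowered it until the stand held it up, and it tilted onto the slope before I opened the jaws. In two wrist pictures afterwards it had not moved, as a polished puck would have. Its underside centre is about 7–8 mm from the face's centre, toward the lip, inside the 20 mm limit. The camera positions differ from each other by up to about 1 cm, though all show it low by a similar amount.
- **Polished puck:** It stands upright on the plate, about 6.5–7 cm beyond the line.
- **Gripper:** It is open and clear of everything.

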